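Snap a lens cap into its sprung mount with a sleeve pusher

TASK

Take the lens cap from the tray and set it upright in the bore of the sprung lens mount, then let go of it. Take the sleeve pusher by its handle, put it over the cap's boss and press straight down until the cap snaps fully home, never pushing with more than 25 N (the lens below is glass). Then stand the pusher upright on the worktop again, clear of the mount, and leave the specimen holders and the vial where they are.

Things in the scene. Friction and masses are not known exactly. Their poses are not given: they have to be found in the camera images.
- cap: Lens cap: turned metal plug, 37 mm diameter, 43 mm tall, about 120 g. Origin: centre of its underside, z up. From below: pilot of 31.6 mm diameter, 13 mm long, foot chamfered to 26 mm; a bead and a groove; flat flange (37 mm) whose top face, where the pusher bears, is 27 mm up; dark round grip boss, 16 mm diameter, from 27 to 43 mm. Starts upright in the tray, underside 8 mm above the worktop.
- nest: Dark steel base plate, 116 (x) x 96 x 10 mm, fixed to the worktop, origin under its centre. On springs above it stands the lens mount: aluminium block 70 x 70 mm, from 22 to 62 mm above the worktop, with a stepped bore in the middle of its top: 39 mm diameter for the first 14 mm, then 33.5 mm down to the seat 27 mm below the top.
- seat (a point): Centre of the bore's flat floor, 35 mm above the worktop at rest; sinks with the mount. z up. Cap home: its underside lies here, its flange flush with the mount's top. Six spring balls stand into the bore: a cap let go in the bore rests on them, nearly upright, about 7 mm short of the seat, and needs a push of about 8 to 14 N to snap past them; they then hold it by its groove.
- mouth (a point): Centre of the bore's mouth, level with the top face of the lens mount: 62 mm above the worktop at rest, 27 mm above the seat. z up.
- mount (a joint): How far the sprung mount has sunk, m: 0 at rest, 0.009 at its solid stop, beyond which it is rigid. It starts to give at about 2 N and yields by several mm before the cap snaps in, so pressing to the seat's measured height is not deep enough. The force felt falls suddenly by several N when the cap snaps in.
- pusher: Sleeve pusher, 91 mm tall, about 0.14 kg, standing on the worktop on its open nose. Origin: centre of the nose's end face, z up the axis. Nose: steel tube, 34 mm outer, 22 mm inner diameter, hollow for 19 mm, 29 mm long; goes over the cap's boss, its rim on the flange. Handle: black cylinder, 24 mm diameter, 29 to 88 mm up; grip it about 65 mm up.
- foam_tray: Low black tray, 95 mm (x) by 130 mm (y), rim 18 mm high, its floor 8 mm above the worktop; fixed. Origin: centre of its underside. The cap and two specimen holders stand in it in a row along its y, about 40 mm apart, in any order; along its x there is room for fingers beside the cap.
- holder_1: Black specimen holder with a waist, 24 mm in diameter, 34 mm tall, standing in the tray; bystander. Origin: centre of its underside.
- holder_2: Silvery specimen holder with a waist, 24 mm in diameter, 40 mm tall, standing in the tray; bystander. Origin: centre of its underside.
- vial_1: Clear sample vial with white cap, 27 mm in diameter, 54 mm tall, standing on the worktop beyond the mount; bystander. Origin: centre of its underside.

How it is judged:
By the outcome, as a careful person would: the job done as asked, in the order asked, and still so for the second after the job is handed in, with the robot touching nothing.
It also fails if it takes over 64 s, if anything falls off the work surface, if the arm or the gripper's body presses on something with over 40 N, if the wrist force passes 120 N, or if a joint passes its speed limit or range.

ROBOT

A 6-joint arm with a two-finger parallel gripper is mounted at the origin on a cart in front of the work surface, level with it; the furniture and walls round the work are solid. World frame = base frame: x ahead of the robot, y to its left, z up, the work surface at z = 0. Lengths are in mm, angles in rad, forces in N, time in s.
With the tool pointing down it reaches from about 350 to 775 mm from the base axis. Payload 7.3 kg.
Tool frame: the origin (TCP) lies at the very end of the fingers, on their centre line; the grasp point (between the pads) lies 19 mm behind it; z points along the fingers, y is the line along which they close (so a half turn about z gives the same grasp; the last joint's range is limited). The gripper opens to 92 mm and grips with 3 to 60 N. Pads are 19 mm wide; open, the fingers measure 130 mm over their backs; the gripper's body (75 mm by 190 mm) begins 47 mm behind the grasp point.
Start: joints at [-1.258, 0.342, 1.524, -0, 1.275, -0.146], TCP at [232.532, -470.716, 226.741] pointing down, gripper open.
Joint ranges: [-2.53, 2.53], [-0.77, 2.02], [0.04, 2.7], [-1, 4.14], [0.28, 2.66], [-3.11, 3.11]. Speed limits (rad/s): [2.57, 2.57, 3.14, 3.14, 3.14, 3.14].

INTERFACE

Orientations are given as [roll, pitch, yaw] about the fixed x, y, z axes, in that order (R = Rz(yaw) Ry(pitch) Rx(roll)).
In Python, from plant import get_obs, vision, workorder gives the robot as it stands.
- The arm moves only by the shell command python3 -m pendant 'ROWS' [OPENING]. ROWS is a JSON object of lists of equal length, an entry for each row: "dp": the shift along the tool's x, y, z in m, a list of three; "rotation": the turn, a rotation vector about the tool's x, y, z in rad, a list of three. A call has 1 to 8 rows; each row is the pose to reach, as a shift and turn from the pose commanded when the call began, along the tool's axes at that moment; what a row does not reach only later rows make up. A row lasts 1/8 s, in which the tool goes at most 62.5 mm and 10.7 degrees, less where a joint would pass 70% of its speed; a pose out of reach is approached as far as the arm can. A call with a gripper value outside its range is refused whole. OPENING is the finger opening in m, from 0 to 0.0918, set as the call begins (- or left out, the last holds). The fingers move at their own pace and stop on an object; the grip force is fixed at half the most. Time passes only in rows, so rows that repeat a pose let the fingers close. It gives the time, the measured TCP pose, the force, the opening and the grip force at its end, in the units of the state.
- get_obs(): the state, without advancing time (a new reading comes with each control period).
- vision.capture(name): name is "side" or "top" or "wrist"; returns a dict with "pixels" (400x640x3 uint8, red, green, blue), "vfov" (degrees; the focal length in pixels is half the picture's height over the tangent of half this angle, whatever the lens; pixels are square), "cx", "cy" (the principal point, pixels), "pose" (4x4, takes a point from camera to world coordinates); the wrist camera has in their place "T_tool_cam" (4x4, takes a point from camera to tool coordinates, whose origin is the TCP and whose axes are the flange's). Camera axes: x right, y up, looking along -z (the intrinsics and any distortion apply to the point x, -y, -z); pixel columns grow to the right and rows downward; lengths in mm; the calibration is good to about 2 mm. A picture is of the moment at which its call begins: read the wrist's pose just before it. There is no depth.
- workorder.close_job(): hands the job in; it is judged then, once.
The state is a dict: "time": time; "joint_positions": joint angles; "dq": joint speeds; "tau": joint torques, N m; "tool_pos": TCP position; "tcp_rot": TCP orientation; "contact_force": force on the tool from outside, world axes, zero at the start; "moment": the same for the moment, N m; "grip_width": finger opening in mm; "finger_force": force on a finger pad.
Only numpy, scipy, OpenCV 4.12 (cv2) and the standard library are available. Lean on these libraries where they do the work, as an engineer would, in place of code of your own. Each camera call takes 0.05 s, during which the arm holds its last target. There are 200 camera calls.

## Working session

There is one attempt and no reset: what is moved stays moved. The work goes in short steps, Python scripts to look and compute and a shell command to move; the robot and the scene stay as the last step left them, time stands still between calls to the robot, and variables do not carry over. Pictures are saved under pics/ and viewed, at most 10 in all, crops included, and the job is handed in when it is done.

```bash
mkdir -p pics; ls
python3 - <<'E'
from plant import get_obs, vision
import cv2,numpy as np
print(get_obs())
for n in("side","top"):
    c=vision.capture(n); cv2.imwrite(f"pics/{n}0.png",c["pixels"][:,:,::-1]); np.save(f"pics/{n}0.npy",c["pixels"])
    print(n,{k:(np.round(v,3).tolist() if k!="pixels" else 0) for k,v in c.items()})
E
```

```text
pics
{'time': 0.0, 'joint_positions': array([-1.25801800e+00,  3.42713251e-01,  1.52506145e+00, -1.44244456e-05,
        1.27541624e+00, -1.46036028e-01]), 'dq': array([-0.00041834, -0.00194915, -0.00041771, -0.00130191, -0.0014987 ,
       -0.00195269]), 'tau': array([ 4.26207798e-04, -4.31237698e+01, -2.44217741e+01,  7.15392851e-02,
        5.61062491e-02, -1.20130626e-04]), 'tool_pos': array([ 232.3786884 , -470.28610412,  226.03438708]), 'tcp_rot': array([-3.14000937e+00, -2.18932416e-04,  4.58818389e-01]), 'contact_force': array([-0.36110283,  0.11372716,  0.31441179]), 'moment': array([ 0.07355885,  0.02187226, -0.01343285]), 'finger_force': 0.0, 'grip_width': 91.49125519992403}
side {'pixels': 0, 'vfov': 52.942, 'cx': 325.976, 'cy': 199.101, 'pose': [[-0.844, 0.292, -0.449, 126.569], [-0.536, -0.47, 0.701, 590.699], [-0.006, 0.833, 0.554, 556.07], [0.0, 0.0, 0.0, 1.0]]}
top {'pixels': 0, 'vfov': 57.142, 'cx': 320.918, 'cy': 200.756, 'pose': [[0.001, 0.99, -0.14, 372.328], [-1.0, 0.0, -0.003, -37.124], [-0.003, 0.14, 0.99, 979.496], [0.0, 0.0, 0.0, 1.0]]}
```

View pics/top0.png

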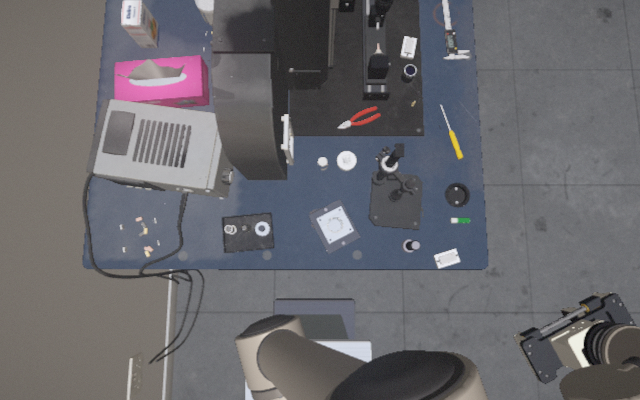

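View pics/side0.png

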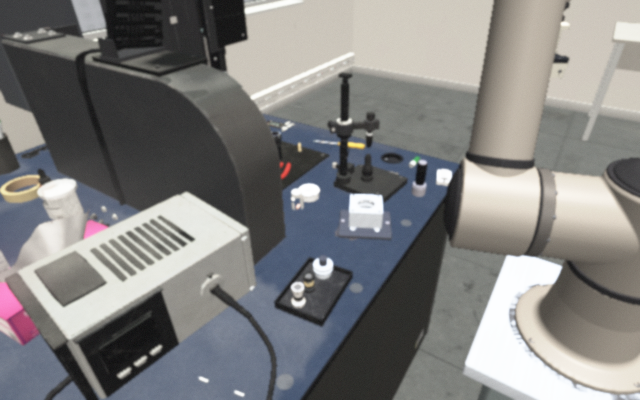

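The top picture shows the cap in the tray at about (262,229), mount at (335,223), pusher at (411,245) and vial at (323,162). A stand with a tall column is at about (395,180), and the big instrument is at columns 215–290, above row 180. In the side picture the cap is at (322,268), mount (366,212), and pusher (420,178).

```bash
cat > h.py <<'E'
import numpy as np, cv2
from scipy.spatial.transform import Rotation as R
from plant import get_obs, vision
def shot(name, save=None):
    o=get_obs(); c=vision.capture(name)
    if name=="wrist":
        T=np.eye(4); T[:3,:3]=R.from_euler("xyz",o["tcp_rot"]).as_matrix(); T[:3,3]=o["tool_pos"]
        c["pose"]=T@c["T_tool_cam"]
    if save: cv2.imwrite(f"pics/{save}.png",c["pixels"][:,:,::-1])
    np.savez(f"pics/{save or name}.npz",**c)
    return c
def load(s): return dict(np.load(f"pics/{s}.npz"))
def ray(c,u,v):
    f=200/np.tan(np.radians(float(c["vfov"]))/2)
    d=c["pose"][:3,:3]@np.array([(u-c["cx"])/f,-(v-c["cy"])/f,-1]); return c["pose"][:3,3],d/np.linalg.norm(d)
def plane(c,u,v,z):
    o,d=ray(c,u,v); return o+d*(z-o[2])/d[2]
def proj(c,p):
    f=200/np.tan(np.radians(float(c["vfov"]))/2)
    q=c["pose"][:3,:3].T@(np.asarray(p)-c["pose"][:3,3]); return np.array([c["cx"]-f*q[0]/q[2],c["cy"]+f*q[1]/q[2]])
def tri(*obs):
    A=np.zeros((3,3));b=np.zeros(3);L=[ray(*x) for x in obs]
    for o,d in L: P=np.eye(3)-np.outer(d,d);A+=P;b+=P@o
    p=np.linalg.solve(A,b); return p,[np.linalg.norm((np.eye(3)-np.outer(d,d))@(p-o)) for o,d in L]
def totool(dw,o=None):
    o=o or get_obs(); return R.from_euler("xyz",o["tcp_rot"]).inv().apply(dw)
E
python3 - <<'E'
from h import *
t=shot("top","t1"); s=shot("side","s1")
print("T" , t["pixels"].shape)
for n,u,v,z in(("cap",262,229,40),("mouth",335,223,62),("pusher",411,245,91),("vial",323,162,54),("tray",248,232,10),("stand",397,150,150)): print(n,plane(t,u,v,z).round())
a=cv2.resize(t["pixels"][140:270,215:475],None,fx=3,fy=3,interpolation=cv2.INTER_CUBIC)
cv2.imwrite("pics/c1.png",a[:,:,::-1][:,:800])
b=cv2.resize(s["pixels"][145:325,270:460],None,fx=3,fy=3,interpolation=cv2.INTER_CUBIC)
cv2.imwrite("pics/c2.png",b[:,:,::-1])
E
```

```text
T (400, 640, 3)
cap [432. 117.  40.]
mouth [446. -69.  62.]
pusher [ 391. -251.   91.]
vial [605. -39.  54.]
tray [426. 158.  10.]
stand [ 609. -211.  150.]
```

View pics/c1.png

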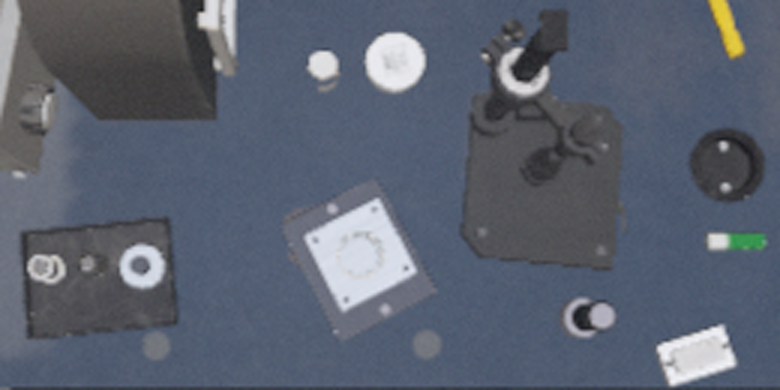

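View pics/c2.png

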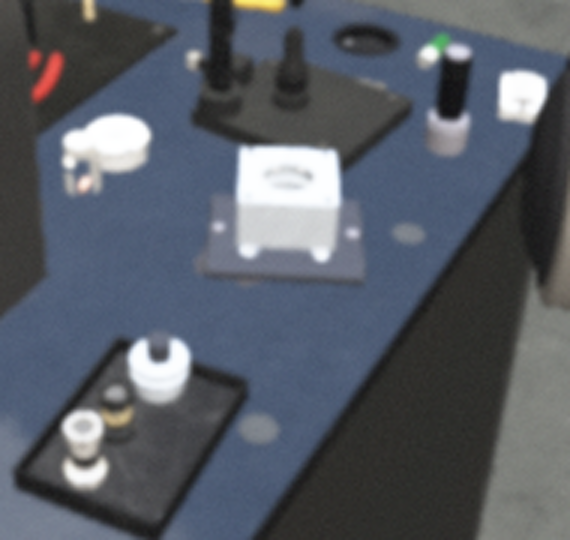

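Run:
```python
from h import *
t=load("t1"); s=load("s1")
T=lambda u,v:(t,215+u/3,140+v/3); S=lambda u,v:(s,270+u/3,145+v/3)
for n,a,b in(("bosstop",T(141,264),S(160,340)),("mouth",T(361,255),S(289,178)),("pushertop",T(602,315),S(457,50)),("vialtop",T(323,62),S(78,140)),("stand",(t,403,148),(s,345,75)),("holdS top",T(40,267),S(83,422))):
    p,e=tri(a,b); print(n,p.round(1),np.round(e,1))
for u,v in((303,238),(376,198),(417,270),(343,311)): print("mountcorner",plane(*T(u,v),62).round(1))
for u,v in((22,232),(169,218),(177,322),(27,338)): print("tray",plane(*T(u,v),18).round(1))
o=get_obs();M=R.from_euler("xyz",o["tcp_rot"]).as_matrix();print(M.round(2))
print("to tool: +x100",totool([100,0,0],o).round(1),"+y100",totool([0,100,0],o).round(1))
c=vision.capture("wrist");print(np.round(c["T_tool_cam"],2),c["vfov"])
```

```text
bosstop [435.8 116.3  45.6] [1.3 1.3]
mouth [442.8 -69.7  57.9] [1.5 1.5]
pushertop [ 392.3 -261.4   90.3] [1.3 1.3]
vialtop [610.2 -37.8  51.7] [1.6 1.6]
stand [ 574.4 -193.3  289.1] [1.1 1.1]
holdS top [433.3 201.3  49. ] [1.6 1.6]
mountcorner [455.3 -21.8  62. ]
mountcorner [489. -83.  62.]
mountcorner [ 428.7 -116.7   62. ]
mountcorner [394.8 -55.1  62. ]
tray [464.5 225.2  18. ]
tray [476.9  96.6  18. ]
tray [386.3  87.9  18. ]
tray [372.5 217.4  18. ]
[[ 0.9   0.44 -0.  ]
 [ 0.44 -0.9   0.  ]
 [ 0.   -0.   -1.  ]]
to tool: +x100 [89.7 44.3 -0. ] +y100 [ 44.3 -89.7   0.1]
[[   0.      0.96    0.27   71.15]
 [   1.     -0.      0.     -0.33]
 [   0.      0.27   -0.96 -157.9 ]
 [   0.      0.      0.      1.  ]] 71.02087101955698
```

Run:
```python
from h import *
t=load("t1"); s=load("s1")
print("arm foot side",plane(s,255,258,0).round(),plane(s,283,235,0).round())
for z in (0,100,200,300): print(z,plane(t,250,180,z).round(),plane(t,287,180,z).round(),"box front",plane(t,210,193,z).round())
o=get_obs();p=o["tool_pos"]
for tgt in ([330,-250,230],[365,-70,240],[430,60,230]):
    print(tgt,totool(np.array(tgt)-p,o).round())
```

```text
arm foot side [584. 148.   0.] [581.  57.   0.]
0 [568. 159.   0.] [568.  58.   0.] box front [532. 266.   0.]
100 [548. 139. 100.] [548.  49. 100.] box front [516. 235. 100.]
200 [528. 119. 200.] [528.  39. 200.] box front [500. 204. 200.]
300 [508.  99. 300.] [508.  29. 300.] box front [483. 173. 300.]
[330, -250, 230] [ 185. -155.   -3.]
[365, -70, 240] [ 296. -300.  -13.]
[430, 60, 230] [ 412. -388.   -3.]
```

```bash
python3 -m pendant '{"dp":[[0.05,-0.04,0],[0.1,-0.085,0],[0.145,-0.12,0],[0.185,-0.155,0],[0.215,-0.195,-0.005],[0.24,-0.23,-0.01],[0.27,-0.265,-0.01],[0.296,-0.3,-0.013]],"rotation":[[0,0,-0.1],[0,0,-0.2],[0,0,-0.35],[0,0,-0.5],[0,0,-0.65],[0,0,-0.8],[0,0,-0.95],[0,0,-1.1]]}' 0.06
python3 - <<'E'
from h import *
o=get_obs();p=o["tool_pos"];print(p,o["tcp_rot"],o["joint_positions"])
shot("wrist","w1")
for tgt in ([436,85,180],): print(totool(np.array(tgt)-p,o).round())
E
```

```text
time: 1.25
tool_pos: [365.1, -69.1, 239.8]
tcp_rot: [3.141, 0.0, 1.564]
contact_force: [0.3, -0.3, 0.1]
grip_width: 60.1
finger_force: 0.0
[365.13158418 -69.14196165 239.80127516] [3.14127984e+00 1.18213085e-04 1.56371292e+00] [-3.94216051e-01  4.22494846e-02  1.86952917e+00  9.16234874e-06
  1.22947971e+00 -3.87135724e-01]
[155.  70.  60.]
```

```bash
python3 -m pendant '{"dp":[[0.05,0.02,0.0],[0.1,0.045,0.02],[0.14,0.065,0.04],[0.155,0.07,0.04],[0.155,0.07,0.04]],"rotation":[[0,0,-0.03],[0,0,-0.06],[0,0,-0.1],[0,0,-0.1],[0,0,-0.1]]}'
python3 -c "
from h import *
shot('wrist','w2')"
python3 -m pendant '{"dp":[[0.04,0,0],[0.06,0,0],[0.06,0,0],[0.06,0,0]],"rotation":[[0,0,0],[0,0,0],[0,0,0],[0,0,0]]}'
python3 - <<'E'
from h import *
b=shot("wrist","w3");a=load("w2");m=load("w1")
cv2.imwrite("pics/w123.png",cv2.resize(np.vstack([np.hstack([a["pixels"],b["pixels"]]),np.hstack([m["pixels"],0*b["pixels"]])]),(800,500))[:,:,::-1])
E
```

```text
time: 1.92
tool_pos: [437.0, 83.8, 199.9]
tcp_rot: [-3.141, 0.0, 1.66]
contact_force: [0.7, -0.5, -0.5]
grip_width: 59.9
finger_force: 0.0
time: 2.48
tool_pos: [431.8, 142.0, 200.1]
tcp_rot: [3.141, 0.001, 1.658]
contact_force: [-0.1, -0.4, -0.4]
grip_width: 60.3
finger_force: 0.0
```

View pics/w123.png

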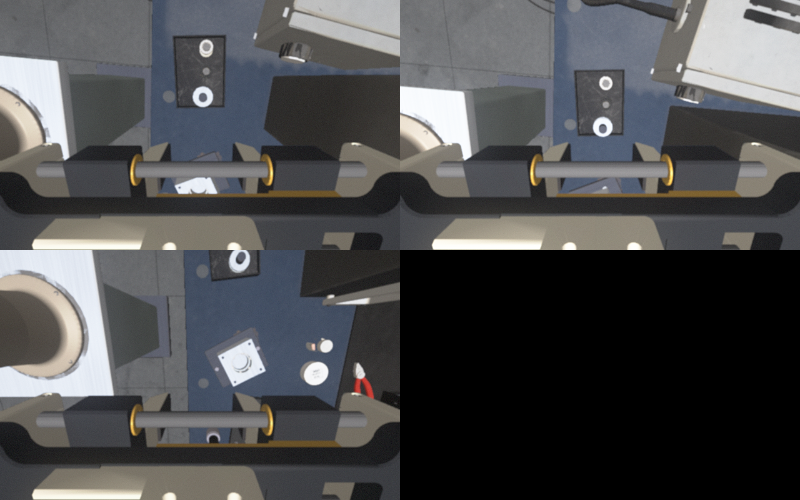

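The cap shows as a white ring with a dark boss at about (325,155) in w2 and (324,203) in w3. The mount's bore is at about (386,178) in w1. The fingers are visible at the bottom of each picture.

Run:
```python
from h import *
def seg(n,u,v,r=32,th=150):
    c=load(n);g=cv2.cvtColor(c["pixels"],cv2.COLOR_RGB2GRAY)[v-r:v+r,u-r:u+r]
    m=(g>th).astype(np.uint8);cs,h=cv2.findContours(m,cv2.RETR_CCOMP,cv2.CHAIN_APPROX_NONE)
    out=[]
    for k,ct in enumerate(cs):
        if len(ct)>12:
            e=cv2.fitEllipse(ct);out.append((np.round([e[0][0]+u-r,e[0][1]+v-r],1),np.round(e[1],1),"hole" if h[0][k][3]>=0 else "out"))
    return c,out
R_={}
for n,u,v in(("w2",325,155),("w3",324,203)):
    c,o=seg(n,u,v);R_[n]=(c,o)
    print(n,o)
    for x in o: print("   z35",plane(c,*x[0],35).round(1)," z51",plane(c,*x[0],51).round(1),"mm/px~",[ (np.linalg.norm(plane(c,x[0][0]+1,x[0][1],35)-plane(c,*x[0],35))*d).round(1) for d in x[1]])
for kind in("hole","out"):
    try:
        q=[(c,*max([x for x in o if x[2]==kind],key=lambda x:x[1][0])[0]) for c,o in R_.values()]
        p,e=tri(*q);print(kind,p.round(1),np.round(e,1))
    except Exception as ex: print(ex)
c,o=seg("w1",386,178,60)
for x in o: print("w1",x,plane(c,*x[0],62).round(1))
```

```text
w2 [(array([324.1, 154.4]), array([32. , 32.1]), 'out'), (array([324.3, 155.5]), array([13.8, 15.1]), 'hole')]
   z35 [435.4 120.8  35. ]  z51 [435.1 122.5  51. ] mm/px~ [np.float64(36.6), np.float64(36.7)]
   z35 [435.7 119.6  35. ]  z51 [435.5 121.3  51. ] mm/px~ [np.float64(15.8), np.float64(17.3)]
w3 [(array([324. , 202.7]), array([30.7, 31.4]), 'out'), (array([324. , 205.3]), array([12.8, 15.8]), 'hole')]
   z35 [435.5 121.7  35. ]  z51 [434.9 126.2  51. ] mm/px~ [np.float64(36.8), np.float64(37.6)]
   z35 [435.7 118.5  35. ]  z51 [435.2 123.2  51. ] mm/px~ [np.float64(15.4), np.float64(19.0)]
hole [435.6 120.2  41. ] [0.1 0.1]
out [435.5 120.3  30. ] [0.1 0.1]
w1 (array([386.9, 179.7]), array([65.6, 70.4]), 'out') [443.6 -64.6  62. ]
w1 (array([394.4, 191.5]), array([3. , 7.6]), 'hole') [453.6 -79.5  62. ]
w1 (array([400.4, 181.6]), array([ 3.2, 10.6]), 'hole') [460.2 -67.1  62. ]
```

```bash
python3 -c "
from h import *
o=get_obs();print(o['tool_pos'],totool(np.array([435.5,120.3,39])-o['tool_pos'],o).round(1))"
```

```text
[431.79619277 141.98142368 200.03976032] [-21.8   1.7 161.1]
```

```bash
python3 -m pendant '{"dp":[[-0.022,0.0015,0.04],[-0.022,0.0015,0.08],[-0.022,0.0015,0.11],[-0.022,0.0015,0.13],[-0.022,0.0015,0.145],[-0.022,0.0015,0.153],[-0.022,0.0015,0.161],[-0.022,0.0015,0.161]],"rotation":[[0,0,0],[0,0,0],[0,0,0],[0,0,0],[0,0,0],[0,0,0],[0,0,0],[0,0,0]]}' 0.06
python3 - <<'E'
from h import *
w=shot("wrist","w4"); s=shot("side","s4")
a=cv2.resize(w["pixels"][110:290,230:410],(540,540),interpolation=cv2.INTER_CUBIC)
b=cv2.resize(s["pixels"][200:300,270:320+50],(260*2,540),interpolation=cv2.INTER_CUBIC)[:, :260*2]
im=np.hstack([a,b]); cv2.imwrite("pics/c4.png",cv2.resize(im,(800,408))[:,:,::-1])
E
```

```text
time: 3.52
tool_pos: [435.0, 121.2, 38.5]
tcp_rot: [-3.141, 0.0, 1.658]
contact_force: [0.3, -0.5, -0.1]
grip_width: 60.5
finger_force: 0.0
```

View pics/c4.png

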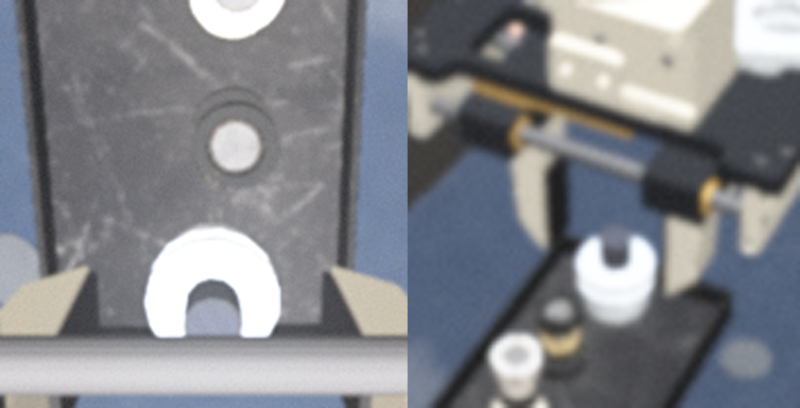

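Run:
```python
from h import *
w=load("w4"); g=cv2.cvtColor(w["pixels"],cv2.COLOR_RGB2GRAY)
pts=[]
for r in range(212,250):
    row=np.where(g[r,285:362]>200)[0]
    if len(row): pts+= [(285+row[0],r),(285+row[-1],r)]
P=np.array([plane(w,u+.0,v+.0,35)[:2] for u,v in pts])
A=np.c_[2*P,np.ones(len(P))];x=np.linalg.lstsq(A,(P**2).sum(1),rcond=None)[0]
print("centre",x[:2],"r",np.sqrt(x[2]+x[0]**2+x[1]**2)); o=get_obs(); print(totool(np.r_[x[:2],38]-o["tool_pos"],o))
```

```text
centre [435.30055578 123.13149016] r 18.341398803561958
[1.71935994 0.10576604 1.01130951]
```

```bash
python3 -m pendant '{"dp":[[0.001,0,0.0015],[0.001,0,0.0015],[0.001,0,0.0015],[0.001,0,0.0015],[0.001,0,0.0015],[0.001,0,0.0015]],"rotation":[[0,0,0],[0,0,0],[0,0,0],[0,0,0],[0,0,0],[0,0,0]]}' 0.0
python3 -m pendant '{"dp":[[0,0,0],[0,0,0],[0,0,-0.01],[0,0,-0.03],[0,0,-0.05],[0,0,-0.07],[0,0,-0.07]],"rotation":[[0,0,0],[0,0,0],[0,0,0],[0,0,0],[0,0,0],[0,0,0],[0,0,0]]}' 0.0
python3 - <<'E'
from h import *
w=shot("wrist","w5"); s=shot("side","s5")
a=cv2.resize(w["pixels"][130:290,230:410],(540,480),interpolation=cv2.INTER_CUBIC)
b=cv2.resize(s["pixels"][180:300,270:390],(480,480),interpolation=cv2.INTER_CUBIC)
cv2.imwrite("pics/c5.png",cv2.resize(np.hstack([a,b]),(800,376))[:,:,::-1])
o=get_obs();print(o["tool_pos"],o["contact_force"])
E
```

```text
time: 4.38
tool_pos: [435.1, 122.5, 37.2]
tcp_rot: [3.141, 0.0, 1.659]
contact_force: [0.1, 0.4, -0.6]
grip_width: 14.6
finger_force: 30.0
time: 5.25
tool_pos: [435.9, 122.6, 108.7]
tcp_rot: [3.138, 0.0, 1.659]
contact_force: [0.2, 0.3, -2.0]
grip_width: 14.8
finger_force: 30.0
[434.62377719 122.42849907 106.98601373] [-0.58821759  0.39474619 -2.08247178]
```

View pics/c5.png

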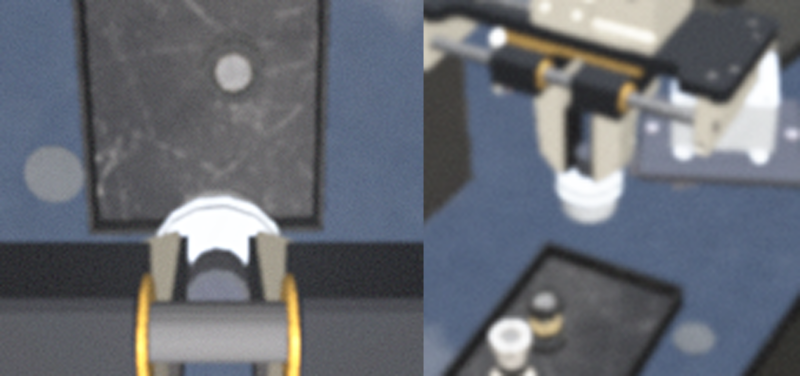

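Run:
```python
from h import *
w=load("w5"); g=cv2.cvtColor(w["pixels"],cv2.COLOR_RGB2GRAY)
o=get_obs();print(totool(np.array([372,-66,150])-o["tool_pos"],o))
# flange outer arc, from the two outer edges of white per row, plane at tcp-2
sub=g[205:237,285:365]
pts=[(285+c,205+int(np.argmax(sub[:,c]>190))) for c in range(80) if (sub[:,c]>190).any()]
print(pts[::4])
zz=o["tool_pos"][2]-2.2
P=np.array([plane(w,u,v-.5,zz)[:2] for u,v in pts if v<226])
for z in(0,):
    A=np.c_[2*P,np.ones(len(P))];x=np.linalg.lstsq(A,(P**2).sum(1),rcond=None)[0]
    print("centre",x[:2],"r",np.sqrt(x[2]+x[0]**2+x[1]**2),totool(np.r_[x[:2],zz]-o["tool_pos"],o))
```

```text
[-182.19579715  -78.96699489  -42.96678908]
[(297, 229), (301, 223), (305, 219), (309, 217), (313, 215), (317, 214), (321, 214), (325, 213), (329, 214), (333, 215), (337, 217), (341, 220), (345, 224)]
centre [435.53163792 124.6595927 ] r 17.064252643891322 [2.14287996 1.10123838 2.19939296]
```

The cap hangs upright between the fingers, centred at about column 326 in the full wrist image, and the tray neighbours are undisturbed.

```bash
python3 -m pendant '{"dp":[[0,0,-0.02],[-0.03,-0.01,-0.035],[-0.06,-0.025,-0.043],[-0.09,-0.04,-0.043],[-0.12,-0.05,-0.043],[-0.145,-0.06,-0.043],[-0.165,-0.07,-0.043],[-0.182,-0.079,-0.043]],"rotation":[[0,0,0.1],[0,0,0.28],[0,0,0.46],[0,0,0.64],[0,0,0.82],[0,0,1.0],[0,0,1.18],[0,0,1.36]]}'
python3 -m pendant '{"dp":[[0,0,0],[0,0,0],[0,0,0],[0,0,0]],"rotation":[[0,0,0.15],[0,0,0.3],[0,0,0.3],[0,0,0.3]]}'
python3 - <<'E'
from h import *
shot("wrist","w6");o=get_obs();print(o["tool_pos"],o["tcp_rot"],o["joint_positions"])
w=load("w6");print(proj(w,[443,-68,62]))
E
```

```text
time: 6.35
tool_pos: [371.3, -66.3, 149.3]
tcp_rot: [-3.14, 0.002, 0.292]
contact_force: [0.6, 0.1, -1.9]
grip_width: 14.9
finger_force: 30.0
time: 6.85
tool_pos: [372.0, -65.6, 149.8]
tcp_rot: [-3.141, 0.001, 0.002]
contact_force: [0.8, 0.2, -2.5]
grip_width: 14.7
finger_force: 30.0
[372.09463735 -65.62615092 149.89923558] [-3.14138483e+00  6.76814406e-04  1.27772564e-03] [-3.78131814e-01  1.67488818e-01  2.00791533e+00 -7.00147025e-05
  9.66894159e-01  1.19142664e+00]
[325.61879144 122.76907879]
```

View pics/w6.png

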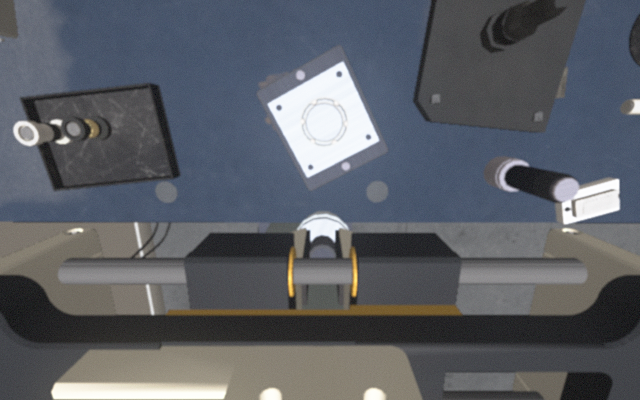

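The mount's bore is at (325,122) with corner screws at about (278,108), (340,73), (369,137) and (311,167). The pusher's nose is at (508,172) and its top is at (566,189). I'll shift sideways for a second view.

```bash
python3 -m pendant '{"dp":[[0.0,0.04,0],[0.0,0.08,0],[0,0.09,0],[0.0,0.09,0],[0,0.09,0]],"rotation":[[0,0,0],[0,0,0],[0,0,0],[0,0,0],[0,0,0]]}'
python3 - <<'E'
from h import *
shot("wrist","w7");o=get_obs();print(o["tool_pos"])
obs={}
for n in("w6","w7"):
    c=load(n);g=cv2.cvtColor(c["pixels"],cv2.COLOR_RGB2GRAY)
    u,v=proj(c,[443,-68,62]).astype(int);print(n,u,v)
    m=np.zeros_like(g);m[max(v-65,0):v+65,u-65:u+65]=1
    cs,h=cv2.findContours(((g>165)*m).astype(np.uint8),cv2.RETR_EXTERNAL,cv2.CHAIN_APPROX_NONE)
    ct=max(cs,key=cv2.contourArea);r=cv2.minAreaRect(ct);print(" rect",np.round(r[0],1),np.round(r[1],1),r[2])
    top=np.zeros_like(g);cv2.drawContours(top,[cv2.convexHull(ct)],-1,1,-1);top=cv2.erode(top,np.ones((7,7)))
    bh=cv2.morphologyEx(g,cv2.MORPH_BLACKHAT,np.ones((9,9)))*top
    k,_,st,ce=cv2.connectedComponentsWithStats((bh>30).astype(np.uint8))
    for i in range(1,k):
        if st[i,4]>4: print("  blob",ce[i].round(1),st[i,2:5], plane(c,*ce[i],62).round(1))
    print(" rectc",plane(c,*r[0],62).round(1))
E
```

```text
time: 7.52
tool_pos: [371.9, -154.8, 150.1]
tcp_rot: [-3.141, 0.001, -0.0]
contact_force: [-0.3, 1.1, -1.6]
grip_width: 14.6
finger_force: 30.0
[ 371.99814813 -154.75883761  150.12279238]
w6 325 122
 rect [324.1 119.7] [88.1 87.3] 62.74467086791992
  blob [338.6  73.7] [ 6  7 34] [481.3 -78.3  62. ]
  blob [330.7  99.9] [6 3 7] [461.3 -72.1  62. ]
  blob [278.5 107.4] [ 6  6 31] [455.2 -28.7  62. ]
  blob [342.2 109.5] [ 8 12 16] [453.7 -81.8  62. ]
  blob [344.8 128.8] [2 4 5] [438.1 -84.3  62. ]
  blob [368.  136.5] [ 5  6 26] [ 431.8 -104.3   62. ]
  blob [310.1 166.7] [ 6  6 25] [405.7 -54.6  62. ]
 rectc [445.5 -66.7  62. ]
w7 220 122
 rect [216.4 119.3] [94.6 83.9] 60.7807502746582
  blob [228.4  73.7] [ 6  7 31] [481.2 -78.4  62. ]
  blob [213.5 100.1] [10  5 23] [461.1 -64.3  62. ]
  blob [201.9 120.9] [ 14  39 206] [444.5 -52.8  62. ]
  blob [212.5 121.3] [ 21  38 198] [444.1 -61.7  62. ]
  blob [171.5 107.4] [ 6  6 32] [455.3 -28.6  62. ]
  blob [263.6 136.5] [ 6  6 28] [ 431.6 -104.2   62. ]
  blob [216.3 143.2] [ 9  6 23] [426.  -63.1  62. ]
  blob [209.1 166.7] [ 6  6 27] [405.6 -54.8  62. ]
 rectc [445.7 -65.2  62. ]
```

```bash
python3 - <<'E'
from h import *
print("screw centre w6/w7: 443.5 -66.5")
c=load("w1");g=cv2.cvtColor(c["pixels"],cv2.COLOR_RGB2GRAY)
bh=cv2.morphologyEx(g,cv2.MORPH_BLACKHAT,np.ones((9,9)))
L=[]
for p in([481.3,-78.3,62],[455.2,-28.7,62],[431.8,-104.3,62],[405.7,-54.6,62]):
    u,v=np.round(proj(c,p)).astype(int);b=bh[v-7:v+8,u-7:u+8].astype(float);b[b<25]=0
    ys,xs=np.mgrid[v-7:v+8,u-7:u+8];q=plane(c,(b*xs).sum()/b.sum(),(b*ys).sum()/b.sum(),62);L.append(q);print(np.round(q-p,1))
print("w1 centre",np.mean(L,0).round(1))
# pusher top disc (light lilac) by two views
Q=[]
for n in("w6","w7"):
    c=load(n);u,v=np.round(proj(c,[392,-261,91])).astype(int);print(n,u,v)
    g=cv2.cvtColor(c["pixels"],cv2.COLOR_RGB2GRAY);r=28;s=g[v-r:v+r,max(u-r,0):u+r]
    k,_,st,ce=cv2.connectedComponentsWithStats((s>110).astype(np.uint8))
    for i in range(1,k):
        if st[i,4]>60: print(ce[i]+[max(u-r,0),v-r],st[i])
E
python3 - <<'E'
from h import *
a=load("w6")["pixels"][140:230,470:600];b=load("w7")["pixels"][140:230,360:490]
cv2.imwrite("pics/c7.png",cv2.resize(np.hstack([a,b]),(780,270),interpolation=cv2.INTER_CUBIC)[:,:,::-1])
E
```

```text
screw centre w6/w7: 443.5 -66.5
[-0.1 -0.   0. ]
[0.3 0.  0. ]
[-0.3 -0.   0. ]
[0.1 0.1 0. ]
w1 centre [443.5 -66.5  62. ]
w6 569 190
[575.47253475 198.60423561] [  12   16   44   40 1511]
w7 456 189
[434.27868852 163.52459016] [ 0  0 14  7 61]
[453.932 188.994] [ 14  16  25  25 500]
[479.86243386 202.01587302] [ 47  29   9  27 189]
```

View pics/c7.png

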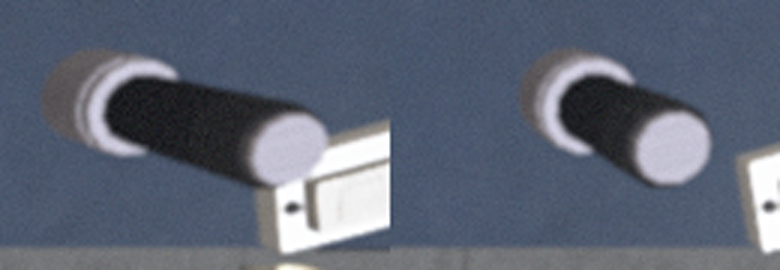

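```bash
python3 -m pendant '{"dp":[[0.02,-0.04,0],[0.05,-0.075,0],[0.07,-0.088,0],[0.071,-0.088,0.01],[0.071,-0.088,0.02],[0.071,-0.088,0.03],[0.071,-0.088,0.035],[0.071,-0.088,0.035]],"rotation":[[0,0,0],[0,0,0],[0,0,0],[0,0,0],[0,0,0],[0,0,0],[0,0,0],[0,0,0]]}'
python3 - <<'E'
from h import *
w7=load("w7");w6=load("w6")
p,e=tri((w6,566,188.7),(w7,453.9,189.0));print("pusher top",p.round(1),np.round(e,2))
L=[get_obs()["tool_pos"]]
print(np.round(L,1),get_obs()["contact_force"].round(1),get_obs()["tcp_rot"])
E
```

```text
time: 8.57
tool_pos: [442.8, -68.1, 114.8]
tcp_rot: [-3.141, 0.001, -0.002]
contact_force: [0.3, 0.1, -1.5]
grip_width: 15.1
finger_force: 30.0
pusher top [ 392.5 -259.5   89.8] [0.37 0.37]
[[442.8 -68.1 114.8]] [ 0.3  0.1 -1.5] [-3.14135667e+00  9.29045678e-04 -1.97099100e-03]
```

```bash
python3 -m pendant '{"dp":[[0.0005,-0.001,0.01],[0.0005,-0.001,0.018],[0.0005,-0.001,0.022],[0.0005,-0.001,0.022]],"rotation":[[0,0,0],[0,0,0],[0,0,0],[0,0,0]]}'
python3 -c "
from h import *
w=shot('wrist','w8');s=shot('side','s8')
a=cv2.resize(w['pixels'][170:280,250:400],(600,440),interpolation=cv2.INTER_CUBIC)
b=cv2.resize(s['pixels'][150:240,320:410],(440,440),interpolation=cv2.INTER_CUBIC)
cv2.imwrite('pics/c8.png',cv2.resize(np.hstack([a,b]),(800,338))[:,:,::-1])"
python3 -m pendant '{"dp":[[0,0,0.004],[0,0,0.008],[0,0,0.012],[0,0,0.012]],"rotation":[[0,0,0],[0,0,0],[0,0,0],[0,0,0]]}'
```

```text
time: 9.07
tool_pos: [443.6, -66.8, 92.9]
tcp_rot: [-3.141, 0.001, -0.001]
contact_force: [-0.7, -0.4, -2.3]
grip_width: 14.7
finger_force: 30.0
time: 9.68
tool_pos: [444.0, -66.8, 80.9]
tcp_rot: [-3.142, -0.0, -0.001]
contact_force: [2.0, 1.1, -2.9]
grip_width: 15.0
finger_force: 30.0
```

View pics/c8.png

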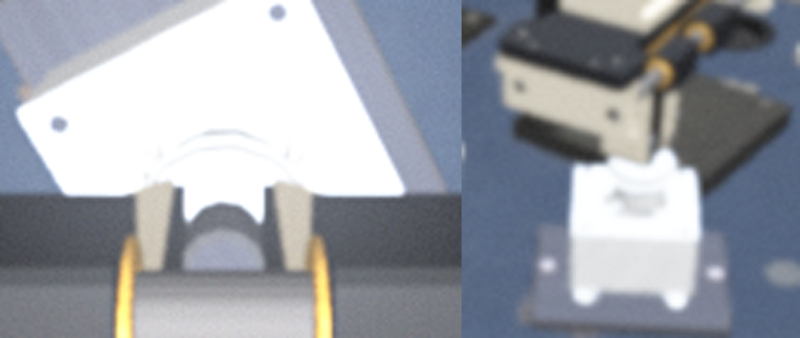

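The cap hangs centred over the bore in both views, with the flange arc concentric with the bore rim at about columns 309–336 of the full image.

```bash
python3 -m pendant '{"dp":[[0,0,0.002],[0,0,0.004],[0,0,0.004]],"rotation":[[0,0,0],[0,0,0],[0,0,0]]}'
python3 -m pendant '{"dp":[[0,0,0.0015],[0,0,0.003],[0,0,0.003]],"rotation":[[0,0,0],[0,0,0],[0,0,0]]}'
```

```text
time: 10.05
tool_pos: [443.9, -66.9, 77.1]
tcp_rot: [3.141, -0.0, -0.001]
contact_force: [2.5, 0.0, -2.3]
grip_width: 14.4
finger_force: 30.0
time: 10.42
tool_pos: [444.3, -67.0, 74.5]
tcp_rot: [3.141, -0.001, -0.001]
contact_force: [3.2, 0.5, 2.9]
grip_width: 14.4
finger_force: 30.0
```

```bash
python3 -m pendant '{"dp":[[0.0008,0,-0.001],[0.0008,0,-0.001],[0.0008,0,0]],"rotation":[[0,0,0],[0,0,0],[0,0,0]]}'
python3 -m pendant '{"dp":[[0.000,0,0.001],[0.000,0,0.002],[0.000,0,0.002]],"rotation":[[0,0,0],[0,0,0],[0,0,0]]}'
```

```text
time: 10.8
tool_pos: [444.7, -66.9, 74.3]
tcp_rot: [3.141, -0.0, -0.001]
contact_force: [2.9, 0.5, 2.7]
grip_width: 14.9
finger_force: 30.0
time: 11.18
tool_pos: [444.8, -66.9, 72.3]
tcp_rot: [3.141, -0.001, -0.001]
contact_force: [3.8, 0.4, 3.4]
grip_width: 14.5
finger_force: 30.0
```

```bash
python3 -m pendant '{"dp":[[0.001,0,-0.001],[0.0015,0,-0.002],[0.0015,0,-0.002]],"rotation":[[0,0,0],[0,0,0],[0,0,0]]}'
python3 -m pendant '{"dp":[[0.001,0,0],[0.001,0,0.001],[0.001,0,0.001]],"rotation":[[0,0,0],[0,0,0],[0,0,0]]}'
```

```text
time: 11.55
tool_pos: [445.3, -66.7, 73.8]
tcp_rot: [-3.141, 0.002, -0.001]
contact_force: [0.2, -0.3, -1.8]
grip_width: 14.7
finger_force: 30.0
time: 11.92
tool_pos: [446.8, -66.8, 73.0]
tcp_rot: [-3.142, 0.001, -0.001]
contact_force: [0.2, 0.0, -1.1]
grip_width: 14.9
finger_force: 30.0
```

```bash
python3 -m pendant '{"dp":[[0,0,0.001],[0,0,0.0015],[0,0,0.0015]],"rotation":[[0,0,0],[0,0,0],[0,0,0]]}'
python3 -m pendant '{"dp":[[0,0,0],[0,0,0],[0,0,0],[0,0,0]],"rotation":[[0,0,0],[0,0,0],[0,0,0],[0,0,0]]}' 0.035
python3 -m pendant '{"dp":[[0,0,-0.005],[0,0,-0.03],[0,0,-0.07],[-0.02,0,-0.09],[-0.06,0,-0.09],[-0.072,0,-0.09],[-0.072,0,-0.09],[-0.072,0,-0.09]],"rotation":[[0,0,0],[0,0,0],[0,0,0],[0,0,0],[0,0,0],[0,0,0],[0,0,0],[0,0,0]]}' 0.06
python3 - <<'E'
from h import *
w=shot('wrist','w9');s=shot('side','s9')
u,v=proj(w,[443.5,-66.5,69]).astype(int);print(u,v)
a=cv2.resize(w['pixels'][v-55:v+55,u-75:u+75],(600,440),interpolation=cv2.INTER_CUBIC)
b=cv2.resize(s['pixels'][150:240,320:410],(440,440),interpolation=cv2.INTER_CUBIC)
cv2.imwrite('pics/c9.png',cv2.resize(np.hstack([a,b]),(800,338))[:,:,::-1])
E
```

```text
time: 12.3
tool_pos: [446.9, -66.8, 71.7]
tcp_rot: [3.142, 0.0, -0.001]
contact_force: [-0.5, 0.2, -0.5]
grip_width: 14.7
finger_force: 30.0
time: 12.8
tool_pos: [447.2, -66.9, 71.8]
tcp_rot: [3.141, -0.0, -0.001]
contact_force: [0.3, 0.8, 0.6]
grip_width: 35.0
finger_force: 0.0
time: 13.8
tool_pos: [376.2, -67.1, 161.9]
tcp_rot: [3.141, -0.001, -0.001]
contact_force: [-0.9, 0.1, 1.1]
grip_width: 60.1
finger_force: 0.0
321 127
```

View pics/c9.png

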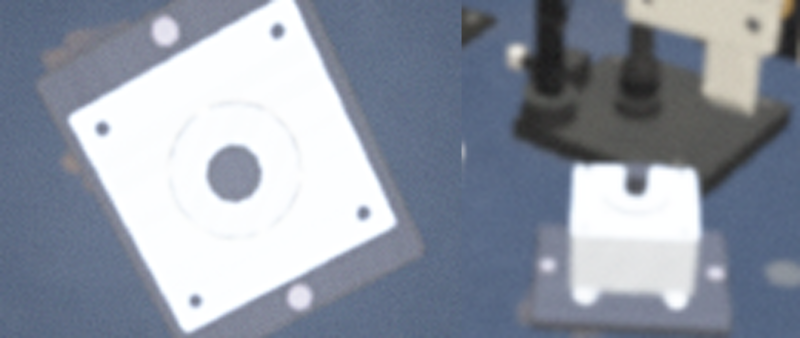

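The cap stands upright in the bore. The boss is centred at about (322,128) in the full wrist image and the flange is concentric with the mouth. That was my 11th viewed picture, one over the limit, so from here I'll work from numbers only.

Run:
```python
from h import *
w=load("w9");g=cv2.cvtColor(w["pixels"],cv2.COLOR_RGB2GRAY);u,v=322,128
m=np.zeros_like(g);cv2.circle(m,(u,v),18,1,-1)
M=cv2.moments(((g<160)*m).astype(np.uint8),True);bu,bv=M["m10"]/M["m00"],M["m01"]/M["m00"]
print("boss px",bu,bv,"diam",2*np.sqrt(M["m00"]/np.pi))
for z in(62,69,85): print(z,plane(w,bu,bv,z).round(1))
w7=load("w7")
print("nose",[plane(w7,*q,29).round(1) for q in((360+178/3*1-0,0),)] and "", plane(w7,362+ (575-390)/3-2,140+100/3,29).round(1))
print("switch box",plane(load("w6"),556,205,15).round(),plane(load("w6"),620,180,15).round())
o=get_obs();print(o["tool_pos"],totool(np.array([392.5,-259.5,140])-o["tool_pos"],o))
```

```text
boss px 321.57466063348414 128.0814479638009 diam 16.774562271083887
62 [442.9 -66.3  62. ]
69 [443.  -66.3  69. ]
85 [443.2 -66.3  85. ]
nose  [ 394.  -254.4   29. ]
switch box [ 357. -320.   15.] [ 385. -381.   15.]
[375.96218366 -66.9309181  161.62825044] [ 16.73266503 192.54962889  21.65156409]
```

```bash
python3 -m pendant '{"dp":[[-0.01,0.04,0],[-0.03,0.09,-0.005],[-0.04,0.14,-0.01],[-0.05,0.18,-0.01],[-0.052,0.192,-0.01],[-0.052,0.192,-0.01],[-0.052,0.192,-0.01]],"rotation":[[0,0,0],[0,0,0],[0,0,0],[0,0,0],[0,0,0],[0,0,0],[0,0,0]]}' 0.06
python3 - <<'E'
from h import *
w=shot("wrist","w10");g=cv2.cvtColor(w["pixels"],cv2.COLOR_RGB2GRAY).astype(int);hsv=cv2.cvtColor(w["pixels"],cv2.COLOR_RGB2HSV)
o=get_obs();print(o["tool_pos"],o["tcp_rot"])
u,v=np.round(proj(w,[392.5,-259.5,90])).astype(int);un,vn=proj(w,[392.5,-259.5,29]);print(u,v,un,vn)
s=((g>110)&(hsv[:,:,1]<60))[v-45:v+45,u-45:u+45].astype(np.uint8)
k,_,st,ce=cv2.connectedComponentsWithStats(s)
for i in range(1,k):
    if st[i,4]>80: c=ce[i]+[u-45,v-45];print(c.round(1),st[i],"z91",plane(w,*c,91).round(1),"z29",plane(w,*c,29).round(1))
b=(g<60)[v-45:v+45,u-45:u+45].astype(np.uint8);k,_,st,ce=cv2.connectedComponentsWithStats(b)
for i in range(1,k):
    if st[i,4]>80: print("dark",(ce[i]+[u-45,v-45]).round(1),st[i])
t=load("w7");print("nose2",plane(t,424.3,174.3,29).round(1))
E
```

```text
time: 14.78
tool_pos: [323.1, -257.5, 171.5]
tcp_rot: [-3.141, 0.0, -0.0]
contact_force: [0.1, 0.4, 0.4]
grip_width: 60.3
finger_force: 0.0
[ 323.15785015 -257.4707425   171.59715054] [-3.14101381e+00  2.57138091e-04  3.53886952e-04]
325 125 324.6301274193896 124.45853751146741
[323.8 123.9] [ 28  28  34  34 743] z91 [ 393.3 -258.4   91. ] z29 [ 393.1 -258.6   29. ]
nose2 [ 393.  -257.1   29. ]
```

```bash
python3 -m pendant '{"dp":[[0.035,0.001,0],[0.065,0.001,0.01],[0.07,0.001,0.03],[0.07,0.001,0.06],[0.07,0.001,0.09],[0.07,0.001,0.115],[0.07,0.001,0.125],[0.07,0.001,0.125]],"rotation":[[0,0,0],[0,0,0],[0,0,0],[0,0,0],[0,0,0],[0,0,0],[0,0,0],[0,0,0]]}' 0.06
python3 -m pendant '{"dp":[[0,0,0],[0,0,0]],"rotation":[[0,0,0],[0,0,0]]}'
```

```text
time: 15.82
tool_pos: [393.0, -259.2, 46.7]
tcp_rot: [-3.141, 0.001, -0.0]
contact_force: [0.1, 0.7, 0.1]
grip_width: 59.9
finger_force: 0.0
time: 16.08
tool_pos: [393.3, -260.1, 47.6]
tcp_rot: [3.14, -0.001, -0.001]
contact_force: [0.5, 0.5, -0.1]
grip_width: 60.0
finger_force: 0.0
```

```bash
python3 -m pendant '{"dp":[[0,-0.001,0],[0,-0.001,0],[0,-0.001,0],[0,-0.001,0],[0,-0.001,0],[0,-0.001,0]],"rotation":[[0,0,0],[0,0,0],[0,0,0],[0,0,0],[0,0,0],[0,0,0]]}' 0
python3 - <<'E'
from h import *
import time
o=get_obs();print(o["tool_pos"],o["contact_force"],o["grip_width"],o["finger_force"])
print(totool(np.array([370,-160,160])-o["tool_pos"],o).round(1),totool(np.array([443.1,-66.3,155])-o["tool_pos"],o).round(1))
E
```

```text
time: 16.82
tool_pos: [392.8, -258.8, 46.7]
tcp_rot: [3.142, 0.0, -0.001]
contact_force: [-0.4, -0.7, -0.8]
grip_width: 23.4
finger_force: 30.0
[ 392.83890822 -258.8273993    46.6712106 ] [-0.36338835 -0.71306456 -0.79553987] 23.35319230901546 29.988228678703308
[ -23.   -98.8 -113.3] [  50.  -192.6 -108.3]
```

```bash
python3 -m pendant '{"dp":[[0,0,-0.02],[0,0,-0.06],[0,0,-0.1],[0,-0.02,-0.11],[0.01,-0.06,-0.11],[0.02,-0.1,-0.11],[0.03,-0.135,-0.11],[0.04,-0.165,-0.11]],"rotation":[[0,0,0],[0,0,0],[0,0,0],[0,0,0],[0,0,0],[0,0,0],[0,0,0],[0,0,0]]}'
python3 -m pendant '{"dp":[[0.008,-0.02,0],[0.0105,-0.0275,0],[0.0105,-0.0275,0],[0.0105,-0.0275,0]],"rotation":[[0,0,0],[0,0,0],[0,0,0],[0,0,0]]}'
python3 -c "
from h import *
o=get_obs();print(o['tool_pos'],o['grip_width'])
s=shot('side','s11');t=shot('top','t11')
# where the nose end centre / rim should be in side view vs the boss
print(proj(s,[443.1,-66.3,110]),proj(s,[443.1,-66.3,85]))"
```

```text
time: 17.82
tool_pos: [432.0, -91.2, 155.4]
tcp_rot: [-3.14, 0.003, -0.0]
contact_force: [-0.3, -0.5, -1.2]
grip_width: 23.1
finger_force: 30.0
time: 18.32
tool_pos: [443.2, -66.8, 156.5]
tcp_rot: [3.141, 0.001, -0.002]
contact_force: [-1.2, -0.2, -2.1]
grip_width: 23.4
finger_force: 30.0
[443.18731493 -66.77805315 156.45048856] 23.433392009069436
[367.35582548 184.82529435] [366.76650217 194.73391046]
```

```bash
python3 -m pendant '{"dp":[[0,-0.0004,0.01],[0,-0.0004,0.02],[0,-0.0004,0.022],[0,-0.0004,0.022]],"rotation":[[0,0,0],[0,0,0],[0,0,0],[0,0,0]]}'
python3 -m pendant '{"dp":[[0,0,0.003],[0,0,0.006],[0,0,0.006]],"rotation":[[0,0,0],[0,0,0],[0,0,0]]}'
python3 -m pendant '{"dp":[[0,0,0.003],[0,0,0.006],[0,0,0.006]],"rotation":[[0,0,0],[0,0,0],[0,0,0]]}'
```

```text
time: 18.92
tool_pos: [443.5, -65.9, 134.4]
tcp_rot: [-3.141, 0.001, -0.001]
contact_force: [0.2, 0.1, -2.1]
grip_width: 23.1
finger_force: 30.0
time: 19.3
tool_pos: [443.5, -65.9, 128.5]
tcp_rot: [-3.142, 0.0, -0.001]
contact_force: [0.1, -0.4, -1.3]
grip_width: 23.8
finger_force: 30.0
time: 19.68
tool_pos: [443.4, -65.9, 122.4]
tcp_rot: [-3.141, 0.001, -0.001]
contact_force: [0.3, 0.3, -1.0]
grip_width: 23.5
finger_force: 30.0
```

```bash
python3 -m pendant '{"dp":[[0,0,0.002],[0,0,0.004],[0,0,0.005],[0,0,0.005]],"rotation":[[0,0,0],[0,0,0],[0,0,0],[0,0,0]]}'
python3 -m pendant '{"dp":[[0,0,0.001],[0,0,0.002],[0,0,0.002]],"rotation":[[0,0,0],[0,0,0],[0,0,0]]}'
python3 -m pendant '{"dp":[[0,0,0.001],[0,0,0.002],[0,0,0.002]],"rotation":[[0,0,0],[0,0,0],[0,0,0]]}'
```

```text
time: 20.18
tool_pos: [443.5, -65.9, 117.6]
tcp_rot: [3.142, 0.0, -0.001]
contact_force: [-0.2, -0.4, -1.1]
grip_width: 23.0
finger_force: 30.0
time: 20.55
tool_pos: [443.6, -66.0, 115.7]
tcp_rot: [3.141, -0.0, -0.001]
contact_force: [-0.4, -0.6, -2.2]
grip_width: 23.5
finger_force: 30.0
time: 20.92
tool_pos: [443.7, -66.0, 113.8]
tcp_rot: [3.141, -0.0, -0.001]
contact_force: [0.6, 0.2, 0.8]
grip_width: 23.2
finger_force: 30.0
```

```bash
for i in 1; do :; done
python3 -m pendant '{"dp":[[0,0,0.0005],[0,0,0.001]],"rotation":[[0,0,0],[0,0,0]]}' | grep -E "pos|contact"
python3 -m pendant '{"dp":[[0,0,0.0005],[0,0,0.001]],"rotation":[[0,0,0],[0,0,0]]}' | grep -E "pos|contact"
python3 -m pendant '{"dp":[[0,0,0.0005],[0,0,0.001]],"rotation":[[0,0,0],[0,0,0]]}' | grep -E "pos|contact"
```

```text
tool_pos: [443.7, -66.0, 112.8]
contact_force: [0.4, 0.6, 2.4]
tool_pos: [443.7, -66.0, 111.8]
contact_force: [-0.3, -0.0, 3.5]
tool_pos: [443.7, -66.0, 110.8]
contact_force: [-0.1, -0.3, 5.1]
```

```bash
python3 -m pendant '{"dp":[[0,0,0.0005],[0,0,0.001]],"rotation":[[0,0,0],[0,0,0]]}' | grep -E "pos|contact"
```

```text
tool_pos: [443.7, -66.0, 109.8]
contact_force: [-0.9, 0.7, 4.6]
```

```bash
python3 -m pendant '{"dp":[[0,0,0.0005],[0,0,0.001]],"rotation":[[0,0,0],[0,0,0]]}' | grep -E "pos|contact"
python3 -m pendant '{"dp":[[0,0,0.0005],[0,0,0.001]],"rotation":[[0,0,0],[0,0,0]]}' | grep -E "pos|contact"
```

```text
tool_pos: [443.8, -66.0, 108.9]
contact_force: [0.1, -0.6, 6.5]
tool_pos: [443.8, -66.0, 107.9]
contact_force: [-0.6, 0.5, 6.9]
```

```bash
python3 -m pendant '{"dp":[[0,0,0.0005],[0,0,0.001]],"rotation":[[0,0,0],[0,0,0]]}' | grep -E "pos|contact"
python3 -m pendant '{"dp":[[0,0,0.0005],[0,0,0.001]],"rotation":[[0,0,0],[0,0,0]]}' | grep -E "pos|contact"
```

```text
tool_pos: [443.8, -66.0, 107.1]
contact_force: [-1.5, 0.4, 7.4]
tool_pos: [443.8, -66.0, 106.1]
contact_force: [-0.7, 1.1, 8.0]
```

```bash
python3 -m pendant '{"dp":[[0,0,0.0003],[0,0,0.0006]],"rotation":[[0,0,0],[0,0,0]]}' | grep -E "pos|contact"
python3 -m pendant '{"dp":[[0,0,0.0003],[0,0,0.0006]],"rotation":[[0,0,0],[0,0,0]]}' | grep -E "pos|contact"
```

```text
tool_pos: [443.8, -66.0, 105.4]
contact_force: [-1.1, 0.2, -0.1]
tool_pos: [443.6, -66.0, 104.5]
contact_force: [-0.6, -1.0, 5.0]
```

```bash
python3 -m pendant '{"dp":[[0,0,0.0003],[0,0,0.0006]],"rotation":[[0,0,0],[0,0,0]]}' | grep -E "pos|contact"
```

```text
tool_pos: [443.7, -66.0, 104.0]
contact_force: [0.2, 0.2, 4.5]
```

```bash
python3 -m pendant '{"dp":[[0,0,0.0005],[0,0,0.001],[0,0,0.0015],[0,0,0.0015]],"rotation":[[0,0,0],[0,0,0],[0,0,0],[0,0,0]]}' | grep -E "pos|contact"
python3 -m pendant '{"dp":[[0,0,0.0005],[0,0,0.001],[0,0,0.0015],[0,0,0.0015]],"rotation":[[0,0,0],[0,0,0],[0,0,0],[0,0,0]]}' | grep -E "pos|contact"
```

```text
tool_pos: [443.7, -66.0, 102.5]
contact_force: [-0.1, -0.1, 5.7]
tool_pos: [443.7, -66.0, 101.2]
contact_force: [-1.5, 0.2, 6.9]
```

```bash
python3 -m pendant '{"dp":[[0,0,-0.005],[0,0,-0.012],[0,0,-0.025],[0,0,-0.045],[0,0,-0.056],[0,0,-0.056]],"rotation":[[0,0,0],[0,0,0],[0,0,0],[0,0,0],[0,0,0],[0,0,0]]}'
python3 -c "
from h import *
o=get_obs();print(o['tool_pos'],totool(np.array([393,-259,47])-o['tool_pos'],o).round(1))"
```

```text
time: 25.42
tool_pos: [444.0, -66.1, 157.7]
tcp_rot: [3.141, -0.002, -0.001]
contact_force: [-0.2, -0.1, -2.9]
grip_width: 23.4
finger_force: 30.0
[443.97780941 -66.07669604 157.70242028] [-50.9 192.9 110.7]
```

```bash
python3 -m pendant '{"dp":[[-0.01,0.03,0],[-0.02,0.075,0],[-0.03,0.12,0],[-0.042,0.16,0],[-0.05,0.185,0],[-0.051,0.193,0.02],[-0.051,0.193,0.06],[-0.051,0.193,0.09]],"rotation":[[0,0,0],[0,0,0],[0,0,0],[0,0,0],[0,0,0],[0,0,0],[0,0,0],[0,0,0]]}'
python3 -m pendant '{"dp":[[0,0,0.01],[0,0,0.015],[0,0,0.0175],[0,0,0.0175]],"rotation":[[0,0,0],[0,0,0],[0,0,0],[0,0,0]]}'
python3 - <<'E'
from h import *
t=shot("top","t12");t1=load("t1")
# mount seen from top: boss dark centroid before (in-mount) n/a; check later with wrist
print(get_obs()["tool_pos"])
E
```

```text
time: 26.42
tool_pos: [391.5, -258.5, 65.0]
tcp_rot: [-3.14, 0.002, -0.002]
contact_force: [-0.8, 0.6, -1.6]
grip_width: 23.5
finger_force: 30.0
time: 26.92
tool_pos: [392.7, -259.2, 50.1]
tcp_rot: [3.141, -0.001, -0.001]
contact_force: [0.5, -0.5, -0.8]
grip_width: 23.4
finger_force: 30.0
[ 392.75415345 -259.19747795   50.10617478]
```

```bash
python3 -m pendant '{"dp":[[0,0,0.001],[0,0,0.002],[0,0,0.003],[0,0,0.003]],"rotation":[[0,0,0],[0,0,0],[0,0,0],[0,0,0]]}' | grep -E "pos|contact"
python3 -m pendant '{"dp":[[0,0,0.0005],[0,0,0.0005]],"rotation":[[0,0,0],[0,0,0]]}' | grep -E "pos|contact"
```

```text
tool_pos: [392.4, -259.0, 46.7]
contact_force: [0.2, -0.1, 3.2]
tool_pos: [392.5, -259.0, 46.6]
contact_force: [-1.1, 1.3, 8.1]
```

Touchdown. I'll open, lift straight up, and back off to look at both the mount and the pusher.

```bash
python3 -m pendant '{"dp":[[0,0,-0.0003],[0,0,-0.0003],[0,0,-0.0003],[0,0,-0.0003],[0,0,-0.0003]],"rotation":[[0,0,0],[0,0,0],[0,0,0],[0,0,0],[0,0,0]]}' 0.06 | grep -E "pos|contact|grip"
python3 -m pendant '{"dp":[[0,0,-0.01],[0,0,-0.04],[0,0,-0.08],[0,0,-0.115],[-0.02,-0.02,-0.115],[-0.02,-0.07,-0.115],[-0.02,-0.1,-0.115],[-0.02,-0.1,-0.115]],"rotation":[[0,0,0],[0,0,0],[0,0,0],[0,0,0],[0,0,0],[0,0,0],[0,0,0],[0,0,0]]}'
python3 - <<'E'
from h import *
w=shot("wrist","w13");s=shot("side","s13");o=get_obs();print(o["tool_pos"])
g=cv2.cvtColor(w["pixels"],cv2.COLOR_RGB2GRAY)
u,v=np.round(proj(w,[443.2,-66.3,70])).astype(int);print(u,v)
def blob(c,u,v,r,test):
    g=cv2.cvtColor(c["pixels"],cv2.COLOR_RGB2GRAY);m=np.zeros_like(g);cv2.circle(m,(u,v),r,1,-1)
    k,_,st,ce=cv2.connectedComponentsWithStats((test(g)&(m>0)).astype(np.uint8));i=1+np.argmax(st[1:,4]);return ce[i],st[i]
# boss centre from this view and from w9-like side view: triangulated height
a,sa=blob(w,u,v,20,lambda g:g<150);print("boss wrist",a,sa)
for z in(62,70,78,85): print(z,plane(w,*a,z).round(1))
# side-view: boss vertical position before snap (s9) and now
for n in("s9","s13"):
    c=load(n);uu,vv=np.round(proj(c,[443.2,-66.3,75])).astype(int);b,sb=blob(c,uu,vv,14,lambda g:g<140);print(n,b.round(1),sb,"expected boss tops 85/78:",proj(c,[443.2,-66.3,85]).round(1),proj(c,[443.2,-66.3,78]).round(1))
    if n=="s13": print("tri",tri((w,*a),(c,*b)))
# pusher
u,v=np.round(proj(w,[392.8,-259,90])).astype(int);p,sp=blob(w,u,v,24,lambda g:g>110);print("pusher top",(u,v),p,sp,plane(w,*p,91).round(1))
E
```

```text
tool_pos: [392.3, -258.9, 46.2]
contact_force: [0.9, -0.3, 0.5]
grip_width: 59.8
time: 29.35
tool_pos: [372.3, -157.5, 162.0]
tcp_rot: [3.141, -0.001, 0.001]
contact_force: [1.1, -0.5, 0.3]
grip_width: 60.1
finger_force: 0.0
[ 372.91779954 -159.37387423  161.84324934]
217 123
boss wrist [217.05633803 122.46478873] [207 115  21  16 284]
62 [443.6 -63.8  62. ]
70 [443.6 -66.7  70. ]
78 [443.6 -69.6  78. ]
85 [443.5 -72.1  85. ]
s9 [366.3 191.2] [354 185  25  17 183] expected boss tops 85/78: [366.7 194.7] [366.6 197.4]
s13 [366.4 189.6] [354 185  25   9 140] expected boss tops 85/78: [366.7 194.7] [366.6 197.4]
tri (array([445.76586657, -73.84996096,  92.40931554]), [np.float64(2.413952428539339), np.float64(2.4139524285393716)])
pusher top (np.int64(444), np.int64(186)) [443.33535354 187.04848485] [431 175  26  25 495] [ 391.9 -258.5   91. ]
```

```bash
python3 -m pendant '{"dp":[[0,0,0],[0,0,0],[0,0,0],[0,0,0]],"rotation":[[0,0,0],[0,0,0],[0,0,0],[0,0,0]]}' | head -2
python3 -c "
from plant import workorder
print(workorder.close_job())"
```

```text
time: 29.95
tool_pos: [372.4, -159.0, 161.1]
the job is handed in; nothing more can be done
None
```

The job is handed in at about 30 s: the cap snapped home (the force fell from 8.0 N to about 0, highest reading while pressing about 8 N, or 10 N allowing for the tool's weight), the pusher is back upright at its original spot clear of the mount, and nothing I did came near the holders and vial, though I didn't re-measure them; I viewed 11 pictures, one over the limit of 10.

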